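# Sweep the port caps into the steel corral

### The arm

A 6-joint arm with a two-finger parallel gripper is mounted at the origin on the work surface. World frame = base frame: x ahead of the robot, y to its left, z up, the work surface at z = 0. Lengths are in m, angles in degrees, forces in N, time in s.
With the tool pointing down it reaches from about 0.4 to 0.825 m from the base axis. Payload 7 kg.
Tool frame: the origin (TCP) lies midway between the tips of the shut fingers; the grasp point (between the pads) lies r.grasp_offset behind it (r.grasp_offset is the distance from the TCP to the grasp point, in m); z points along the fingers, y is the direction in which the jaws open and shut (so a half turn about z gives the same grasp; the last joint's range is limited). The gripper opens to 88 mm and grips with 3 to 60 N. Pads are 19 mm wide; open, the fingers measure 130 mm over their backs; the gripper's body (78 mm by 193 mm) begins 47 mm behind the grasp point.
Start: joints at [84.574, 20.546, 0.682, 0, -70.136, -16.507], TCP at [0.252, 0.626, 0.227] pointing down, gripper open.
Joint ranges: [-176.03, 176.03], [-82.01, 121.73], [-58.28, 71.71], [-173.87, 95.51], [-174.79, -0.11], [-173.66, 173.66]. Speed limits (degrees/s): [136.94, 136.94, 172.46, 180, 180, 180].

### API

Orientations are given as [roll, pitch, yaw] about the fixed x, y, z axes, in that order (R = Rz(yaw) Ry(pitch) Rx(roll)).
In Python, from plant import status, imaging, r gives the robot as it stands.
- The arm moves only by the tool apply_moves, never from a script. Its argument "moves" is a list of rows, each a list of 6 numbers: the shift along the tool's x, y, z in units of 200 mm (1.0 is 200 mm), then the turn, a rotation vector about the tool's x, y, z in units of 90 degrees (1.0 is 90 degrees). In form: [[tx, ty, tz, rx, ry, rz], ...]. A call has 1 to 12 rows; each row is the pose to reach, as a shift and turn from the pose measured when the call began, along the tool's axes at that moment; what a row does not reach only later rows make up. A row lasts 1/8 s, in which the tool goes at most 62.5 mm and 10.7 degrees, less where a joint would pass 70% of its speed; a pose out of reach is approached as far as the arm can. A call with a number of a shift or a turn outside -1 to 1 is refused whole. A call with a gripper value outside its range is refused whole. "hand" is the closure, from -1 (fully open) to 1 (shut), set as the call begins (left out, the last holds). The fingers move at their own pace and stop on an object; "grip_force" is the grip in N (left out, the last holds). Time passes only in rows, so rows that repeat a pose let the fingers close. It gives the time, the measured TCP pose, the force and the opening at its end, in the units of the state.
- status.get_state(): the state, without advancing time (a new reading comes with each control period).
- imaging.capture(name): name is "scene" or "top"; returns (picture, depth): 480x640x3 uint8, blue, green, red; 480x640 float32, m along the optical axis (not along the pixel's ray), 0 where there is no reading.
- imaging.camera_info(name): a dict with "fx", "fy", "cx", "cy" (pixels), "k1" (the pictures are not rectified: a ray, as slopes to the right and down, at radius r is drawn at 1 + k1 r^2 times it, then the intrinsics apply), "T" (4x4, takes a point from camera to world coordinates). Camera axes: x right, y up, looking along -z (the intrinsics and any distortion apply to the point x, -y, -z); pixel columns grow to the right and rows downward; lengths in m; the calibration is good to about 2 mm. A picture is of the moment at which its call begins. camera_info takes no time and is no camera call.
- r.close_job(): hands the job in, once; it reports no verdict.
The state is a dict: "time_s": time; "joints": joint angles; "qd": joint speeds; "joint_torque": joint torques, N m; "tcp_pos": TCP position; "eef_rot": TCP orientation; "contact_force": force on the tool from outside, world axes, zero at the start; "moment": the same for the moment, N m; "gripper_width": finger opening in m.
Only numpy, scipy, OpenCV 4.12 (cv2) and the standard library are available. Lean on these libraries where they do the work, as an engineer would, in place of code of your own. Each camera call takes 0.05 s, during which the arm holds its last target.

### The job

Clear up after the breathing-circuit demonstration: with the closed fingers, sweep the three low round port caps along the bench into the three-sided steel corral, so that each lies flat and wholly inside, past the ends of the side walls. Push them steadily without flicking them, never pick up or tip a cap, and leave the upright adapters and everything else on the bench where they are.

Things in the scene. Friction and masses are not known exactly. Their poses are not given: they have to be found in the camera images.
- cap_a: a grey plastic port cap: a low solid disc 40 mm across and 18 mm high, with a small round stub (18 mm across, 6 mm high) on top, lying flat on the bench; 30 g, slides without rolling. Origin: centre of its underside, z up. One of three identical caps (a, b and c in any order)
- cap_b: a grey plastic port cap: a low solid disc 40 mm across and 18 mm high, with a small round stub (18 mm across, 6 mm high) on top, lying flat on the bench; 30 g, slides without rolling. Origin: centre of its underside, z up. One of three identical caps (a, b and c in any order)
- cap_c: a grey plastic port cap: a low solid disc 40 mm across and 18 mm high, with a small round stub (18 mm across, 6 mm high) on top, lying flat on the bench; 30 g, slides without rolling. Origin: centre of its underside, z up. One of three identical caps (a, b and c in any order)
- corral: fixed three-sided corral of bright sheet steel, pale grey mat level with the bench (no step), 110 x 172 mm outside, walls 30 mm high, far left or far right. Origin: bench level, middle; x runs from the open front (facing the robot) to the back wall, z up. Side walls end at x = -55 mm (the open front); inner faces: back wall x = +49 mm, side walls y = -80 and +80 mm
- meter: fixed grey bench pressure meter, a box 80 mm deep (x) by 110 mm wide (y), 78 mm high with its grip, beside the corral. Origin: centre of its underside
- adapter_straight: loose grey tube adapter standing upright between the robot and the caps, stepped: 28 mm across below, 22 mm above, 58 mm high. Origin: centre of its underside. Not to be disturbed
- adapter_tee: loose grey tee adapter standing upright between the robot and the caps, 28 mm across, 50 mm high, with a side spout 18 mm thick reaching 32 mm from its axis along its own -x. Origin: centre of its underside. Not to be disturbed
- jar: loose amber jar with a white lid, 48 mm across, 68 mm high, left of the caps. Origin: centre of its underside. Not to be disturbed
- filter_box: loose closed cardboard box 60 x 90 mm, 45 mm high, right of the caps. Origin: centre of its underside. Not to be disturbed
- tape_roll: loose roll lying flat, 84 mm across with a 56 mm hole, 24 mm high, left of the caps. Origin: centre of its underside. Not to be disturbed
- steel_bowl: loose steel bowl, 100 mm across its rim, 40 mm high, on the far right. Origin: centre of its underside. Not to be disturbed
Mind the look-alikes: they are no part of the job. What is shaped like the cap_b but pink is not meant.

How it is judged:
By the outcome, as a careful person would: the job done as asked, in the order asked, and still so for the second after the job is handed in, with the robot touching nothing.
It also fails if it takes over 69 s, if anything falls off the work surface, if the arm or the gripper's body presses on something with over 40 N, if the wrist force passes 120 N, or if a joint passes its speed limit or range.

## Working session

There is one attempt and no reset: what is moved stays moved. The work goes in short steps, Python scripts to look and compute and a tool call to move; the robot and the scene stay as the last step left them, time stands still between calls to the robot, and variables do not carry over. Pictures are saved under pics/ and viewed, and the job is handed in when it is done.

Besides the shell and the picture viewer there is one more tool, called after "Call:" as name([rows], argument=value, ...), one row to a line, values as JSON. apply_moves: Moves the arm, as the interface text tells. Its arguments: {"type":"object","properties":{"moves":{"type":"array","items":{"type":"array","items":{"type":"number"}}},"hand":{"type":"number"},"grip_force":{"type":"number"}},"required":["moves"]}

```bash
ls; mkdir -p pics; python3 - <<'E'
from plant import status, imaging, r
import cv2,numpy as np
print(status.get_state())
for n in("scene","top"):
    p,d=imaging.capture(n); cv2.imwrite(f"pics/{n}0.png",p); np.savez(f"{n}0.npz",p=p,d=d); print(n,imaging.camera_info(n))
print(r.grasp_offset)
E
```

```text
pics
{'time_s': 0.0, 'joints': array([ 8.45747785e+01,  2.05922918e+01,  6.32995295e-01, -2.04497722e-02,
       -7.01335189e+01, -1.65092906e+01]), 'qd': array([-0.01915511, -0.05056066,  0.04910586, -0.00394997,  0.00536861,
       -0.10334156]), 'joint_torque': array([-2.55239347e-04, -5.82710123e+01,  2.93066096e+01,  6.99768528e+00,
        7.14881869e-03, -1.64678750e-04]), 'tcp_pos': array([0.25195872, 0.62569144, 0.22560605]), 'eef_rot': array([ 1.79905548e+02, -7.94671276e-03, -2.19414706e+01]), 'contact_force': array([ 0.20687348,  0.58024346, -0.03534658]), 'moment': array([-0.03114661, -0.01786638,  0.00347414]), 'gripper_width': 0.0875391542344923}
scene {'fx': 539.955871029915, 'fy': 539.955871029915, 'cx': 314.73652307584064, 'cy': 230.1648287579527, 'k1': -0.1608414730429058, 'T': array([[-5.65724903e-01, -6.58372252e-01,  4.96488984e-01,
         9.96420573e-01],
       [ 8.24593564e-01, -4.52333783e-01,  3.39764040e-01,
         3.07701658e-01],
       [ 8.87524038e-04,  6.01614600e-01,  7.98786007e-01,
         7.73591458e-01],
       [ 0.00000000e+00,  0.00000000e+00,  0.00000000e+00,
         1.00000000e+00]])}
top {'fx': 433.45278486014774, 'fy': 433.45278486014774, 'cx': 317.4144135962863, 'cy': 230.61424310509005, 'k1': -0.08191025480249951, 'T': array([[-0.0054253 ,  0.98579411, -0.16787061,  0.32814197],
       [-0.99939948, -0.01109045, -0.03282806, -0.02512941],
       [-0.03422346,  0.1675917 ,  0.98526229,  1.02250479],
       [ 0.        ,  0.        ,  0.        ,  1.        ]])}
0.0188
```

View pics/scene0.png

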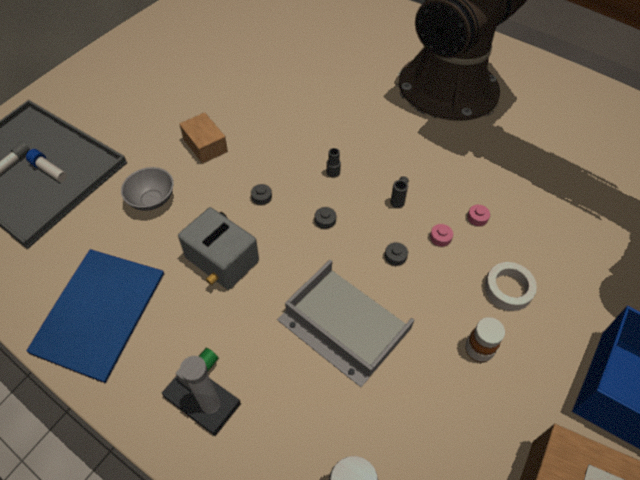

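View pics/top0.png

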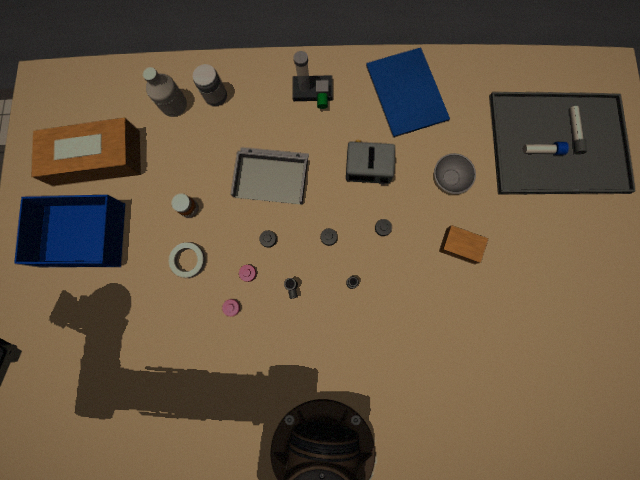

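The top view shows the grey caps at about (268,239), (329,237) and (383,228). The corral is around (270,178) with its open side facing down. The adapters are at (291,285) and (353,282), the meter at (371,162) and the pink look-alikes at (247,273) and (231,308).

```bash
cat > h.py <<'E'
import cv2,numpy as np
def ray(info,uv):
    K=np.array([[info['fx'],0,info['cx']],[0,info['fy'],info['cy']],[0,0,1]])
    p=cv2.undistortPoints(np.array(uv,float).reshape(-1,1,2),K,np.array([info['k1'],0,0,0,0])).reshape(-1,2)
    return p
def toplane(info,uv,z):
    p=ray(info,uv); T=info['T']; d=np.c_[p[:,0],-p[:,1],-np.ones(len(p))]@T[:3,:3].T
    s=(z-T[2,3])/d[:,2]; return T[:3,3]+d*s[:,None]
def cloud(info,dep):
    v,u=np.mgrid[0:480,0:640]; p=ray(info,np.c_[u.ravel(),v.ravel()]); z=dep.ravel()
    P=np.c_[p[:,0]*z,-p[:,1]*z,-z]@info['T'][:3,:3].T+info['T'][:3,3]
    P[z==0]=np.nan
    return P.reshape(480,640,3)
def rect(info,img,x0,x1,y0,y1,res=0.001,z=0.0):
    # bird view at plane z: rows = x descending, cols = y descending
    xs=np.arange(x1,x0,-res); ys=np.arange(y1,y0,-res)
    Y,X=np.meshgrid(ys,xs); W=np.c_[X.ravel(),Y.ravel(),np.full(X.size,z)]
    return cv2.remap(img,*[m.reshape(X.shape).astype(np.float32) for m in proj(info,W).T],cv2.INTER_LINEAR)
def proj(info,W):
    T=info['T']; c=(np.asarray(W)-T[:3,3])@T[:3,:3]
    p=np.c_[c[:,0]/-c[:,2],-c[:,1]/-c[:,2]]; r2=(p**2).sum(1)
    p=p*(1+info['k1']*r2)[:,None]
    return np.c_[p[:,0]*info['fx']+info['cx'],p[:,1]*info['fy']+info['cy']]
E
python3 - <<'E'
from plant import imaging
from h import *
for n in("top","scene"):
    info=imaging.camera_info(n); f=np.load(n+"0.npz"); P=cloud(info,f['d'])
    m=(P[...,2]>0.009)&(P[...,2]<0.12)
    k,l,s,c=cv2.connectedComponentsWithStats(m.astype(np.uint8))
    print(n)
    for i in range(1,k):
        q=P[l==i]
        if s[i,4]>20 and 0.2<q[:,0].mean()<0.95 and abs(q[:,1].mean())<0.45:
            print(c[i].round(),s[i,4],'mn',q.min(0).round(3),'mx',q.max(0).round(3),'mid',((q.min(0)+q.max(0))/2).round(3)[:2],'top med',np.median(q[q[:,2]>q[:,2].max()-.006],0).round(3), f['p'][l==i].mean(0).round())
    b=rect(info,f['p'],0.3,0.85,-0.35,0.35)
    cv2.imwrite(f"pics/b_{n}0.png",b)
E
```

```text
top
[407.  92.] 4143 mn [ 0.735 -0.32   0.009] mx [ 0.977 -0.118  0.019] mid [ 0.856 -0.219] top med [ 0.856 -0.217  0.014] [84. 45. 15.]
[209.  84.] 949 mn [0.825 0.239 0.009] mx [0.885 0.297 0.113] mid [0.855 0.268] top med [0.857 0.27  0.11 ] [66. 73. 80.]
[312.  88.] 1120 mn [ 0.805 -0.031  0.009] mx [0.899 0.071 0.12 ] mid [0.852 0.02 ] top med [0.856 0.038 0.117] [36. 44. 40.]
[168.  97.] 937 mn [0.801 0.343 0.009] mx [0.867 0.411 0.12 ] mid [0.834 0.377] top med [0.824 0.367 0.117] [49. 57. 64.]
[370. 162.] 1880 mn [ 0.607 -0.174  0.009] mx [ 0.715 -0.059  0.081] mid [ 0.661 -0.116] top med [ 0.657 -0.117  0.077] [60. 66. 67.]
[268. 167.] 664 mn [0.568 0.033 0.009] mx [0.696 0.217 0.036] mid [0.632 0.125] top med [0.672 0.11  0.031] [61. 66. 72.]
[456. 172.] 1024 mn [ 0.582 -0.365  0.009] mx [ 0.68  -0.267  0.045] mid [ 0.631 -0.316] top med [ 0.637 -0.313  0.041] [62. 66. 72.]
[185. 205.] 484 mn [0.537 0.298 0.009] mx [0.584 0.346 0.073] mid [0.561 0.322] top med [0.562 0.323 0.068] [81. 93. 98.]
[383. 227.] 227 mn [ 0.487 -0.165  0.009] mx [ 0.526 -0.127  0.028] mid [ 0.507 
[... 2563 characters left out ...]
16 0.035] mid [0.636 0.124] top med [0.678 0.128 0.031] [77. 82. 86.]
[510. 285.] 1344 mn [0.393 0.278 0.009] mx [0.479 0.361 0.029] mid [0.436 0.319] top med [0.438 0.32  0.025] [121. 134. 139.]
[485. 339.] 1232 mn [0.541 0.299 0.009] mx [0.589 0.347 0.073] mid [0.565 0.323] top med [0.564 0.324 0.069] [ 96. 109. 117.]
[209. 357.] 251 mn [ 0.809 -0.016  0.027] mx [0.837 0.009 0.048] mid [ 0.823 -0.004] top med [ 0.819 -0.003  0.044] [49. 92. 44.]
[202. 402.] 2434 mn [ 0.839 -0.031  0.009] mx [0.901 0.072 0.12 ] mid [0.87 0.02] top med [0.878 0.052 0.117] [49. 51. 52.]
[353. 469.] 905 mn [0.832 0.241 0.096] mx [0.875 0.294 0.115] mid [0.854 0.267] top med [0.85  0.263 0.112] [152. 163. 164.]
```

View pics/b_top0.png

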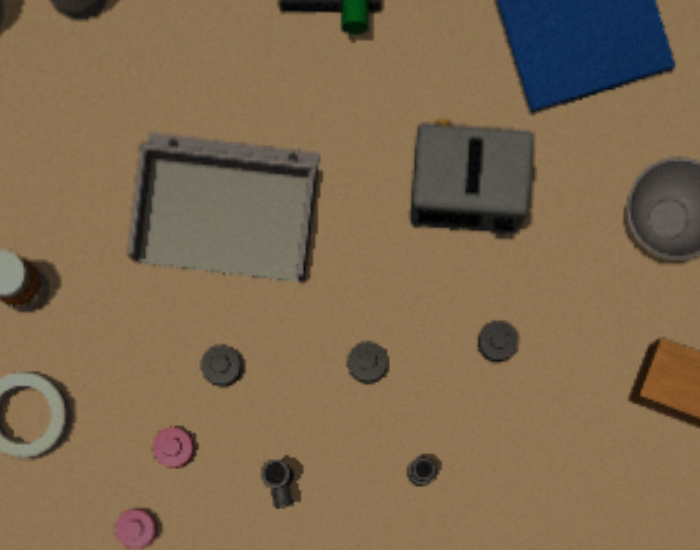

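```bash
python3 - <<'E'
from plant import imaging
from h import *
for n in("top","scene"):
    info=imaging.camera_info(n); f=np.load(n+"0.npz"); P=cloud(info,f['d'])
    m=(P[...,2]>0.02)&(P[...,2]<0.04)&(P[...,0]>.54)&(P[...,0]<.72)&(P[...,1]>.01)&(P[...,1]<.24)
    q=P[m][:,:2]
    print(n,m.sum(),cv2.minAreaRect((q*1000).astype(np.float32)))
    (c,s,a)=cv2.minAreaRect((q*1000).astype(np.float32)); print(cv2.boxPoints((c,s,a)))
E
```

```text
top 505 ((633.3186645507812, 124.63804626464844), (173.71304321289062, 111.07010650634766), 82.91096496582031)
[[567.489     45.299164]
 [677.7101    31.591827]
 [699.1483   203.97693 ]
 [588.92725  217.68427 ]]
scene 1333 ((635.7810668945312, 123.62378692626953), (173.79571533203125, 109.89414978027344), 83.33430480957031)
[[571.11865   43.691376]
 [680.2699    30.935287]
 [700.4435   203.5562  ]
 [591.29224  216.31229 ]]
```

```bash
cat > g.py <<'E'
import sys,numpy as np
from scipy.spatial.transform import Rotation as R
from plant import status
# usage: g.py yaw x y z [x y z ...]  -> tool-axis numbers for each waypoint
s=status.get_state(); R0=R.from_euler('xyz',s['eef_rot'],degrees=True); p=s['tcp_pos']
print('t',round(s['time_s'],2),'p',p.round(4),'rot',s['eef_rot'].round(2),'F',s['contact_force'].round(1),'w',round(s['gripper_width'],4))
if len(sys.argv)>2:
    yaw=float(sys.argv[1]); W=np.array(sys.argv[2:],float).reshape(-1,3)
    rv=(R0.inv()*R.from_euler('xyz',[180,0,yaw],degrees=True)).as_rotvec(degrees=True)/90
    for w in W: print(np.r_[R0.inv().apply(w-p)/.2,rv].round(3).tolist())
E
python3 g.py 17 0.36 0.48 0.2 .44 .29 .15 .442 .114 .1
```

```text
t 0.1 p [0.252  0.6257 0.2257] rot [ 1.7992e+02 -1.0000e-02 -2.1940e+01] F [ 1.3 -0.6 -1. ] w 0.0873
[0.773, 0.474, 0.129, 0.001, 0.0, -0.433]
[1.499, 1.205, 0.381, 0.001, 0.0, -0.433]
[1.837, 2.017, 0.632, 0.001, 0.0, -0.433]
```

Call:
apply_moves([
  [0.2,0.12,0.03,0,0,-0.1],
  [0.4,0.25,0.06,0,0,-0.2],
  [0.6,0.36,0.1,0,0,-0.3],
  [0.77,0.47,0.13,0,0,-0.4],
  [0.87,0.7,0.18,0,0,-0.433],
  [0.97,0.95,0.23,0,0,-0.433],
], hand=1, grip_force=10)

```text
time_s: 0.85
tcp_pos: [0.361, 0.3752, 0.1791]
eef_rot: [179.9, 0.1, 17.1]
contact_force: [0.2, -0.0, -0.8]
gripper_width: 0.033
```

```bash
python3 g.py 17 .43 .23 .13 .442 .114 .1  .442 .114 .05
```

```text
t 0.85 p [0.361  0.3752 0.1791] rot [1.7989e+02 8.0000e-02 1.7050e+01] F [ 0.2 -0.  -0.8] w 0.033
[0.117, 0.795, 0.247, 0.001, 0.001, 0.001]
[0.005, 1.367, 0.398, 0.001, 0.001, 0.001]
[0.005, 1.366, 0.648, 0.001, 0.001, 0.001]
```

Call:
apply_moves([
  [0.05,0.3,0.1,0,0,0],
  [0.1,0.6,0.2,0,0,0],
  [0.08,0.85,0.3,0,0,0],
  [0.06,0.95,0.35,0,0,0],
  [0.05,0.95,0.4,0,0,0],
])

```text
time_s: 1.48
tcp_pos: [0.4263, 0.1952, 0.0991]
eef_rot: [179.9, 0.1, 16.9]
contact_force: [0.5, 0.1, 0.6]
gripper_width: 0.0006
```

```bash
python3 g.py 17 .442 .114 .06 .442 .114 .007
```

```text
t 1.48 p [0.4263 0.1952 0.0991] rot [1.7989e+02 9.0000e-02 1.6930e+01] F [0.5 0.1 0.6] w 0.0006
[-0.043, 0.411, 0.197, 0.001, 0.001, -0.001]
[-0.043, 0.41, 0.462, 0.001, 0.001, -0.001]
```

Call:
apply_moves([
  [-0.04,0.2,0.05,0,0,0],
  [-0.04,0.41,0.15,0,0,0],
  [-0.04,0.41,0.3,0,0,0],
  [-0.04,0.41,0.41,0,0,0],
  [-0.04,0.41,0.46,0,0,0],
  [-0.04,0.41,0.46,0,0,0],
])

```text
time_s: 2.22
tcp_pos: [0.4424, 0.1149, 0.007]
eef_rot: [179.9, 0.1, 17.0]
contact_force: [-0.2, 0.6, 0.0]
gripper_width: 0.0005
```

```bash
python3 - <<'E'
from plant import imaging
import cv2
p,d=imaging.capture("scene"); cv2.imwrite("pics/s1.png",p[130:430,200:560].repeat(2,0).repeat(2,1))
E
python3 g.py 17 .457 .118 .007 .612 .165 .007
```

```text
t 2.27 p [0.4428 0.1151 0.0076] rot [1.7988e+02 7.0000e-02 1.7000e+01] F [-0.7  0.4 -0.4] w 0.0001
[0.072, 0.007, 0.003, 0.001, 0.001, -0.0]
[0.882, 0.009, 0.002, 0.001, 0.001, -0.0]
```

View pics/s1.png

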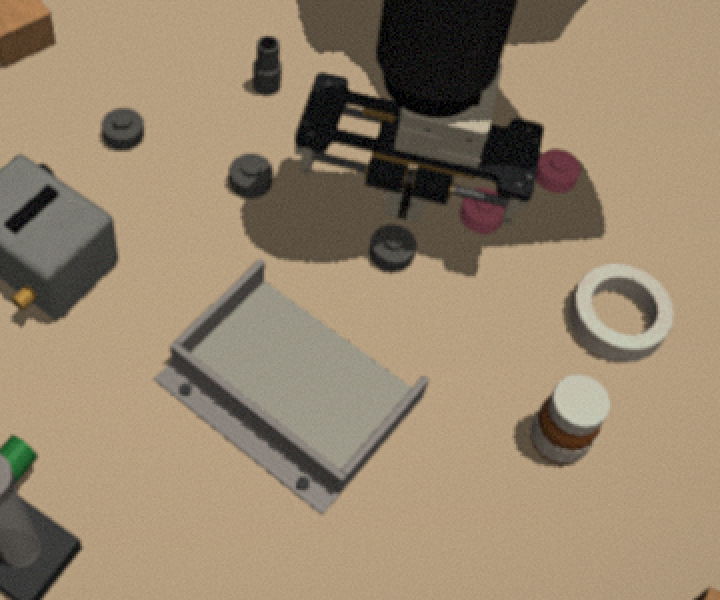

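```bash
python3 - <<'E'
from plant import imaging
import cv2,numpy as np
from h import *
p,d=imaging.capture("scene"); np.savez("s1.npz",p=p,d=d)
c=cv2.resize(p[190:290,360:480],None,fx=6,fy=6,interpolation=cv2.INTER_CUBIC); cv2.imwrite("pics/s1z.png",np.clip(c*2.0,0,255).astype(np.uint8))
P=cloud(imaging.camera_info("scene"),d)
q=P[190:260,370:440].reshape(-1,3); 
for z0,z1 in((.02,.03),(.03,.04),(.04,.05),(.05,.06),(.06,.07),(.07,.09)):
    k=q[(q[:,2]>z0)&(q[:,2]<z1)&(q[:,0]<.475)]
    if len(k): print(z0,len(k),k.min(0).round(3),k.max(0).round(3))
E
```

```text
0.02 105 [0.392 0.103 0.02 ] [0.475 0.173 0.03 ]
0.03 65 [0.447 0.102 0.03 ] [0.46  0.135 0.04 ]
0.04 43 [0.447 0.102 0.04 ] [0.459 0.136 0.049]
0.05 21 [0.434 0.108 0.05 ] [0.455 0.12  0.057]
0.06 1 [0.441 0.11  0.065] [0.441 0.11  0.065]
0.07 86 [0.43  0.064 0.078] [0.475 0.18  0.09 ]
```

View pics/s1z.png

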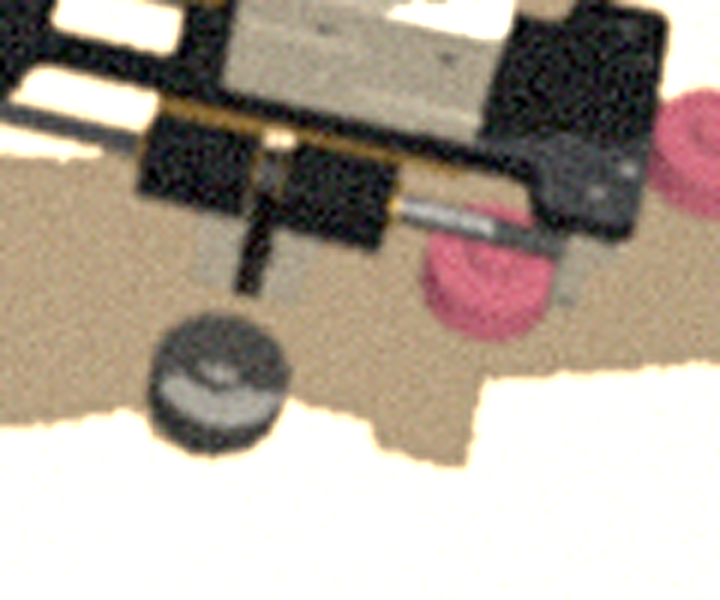

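Call:
apply_moves([
  [0.03,0,0,0,0,0],
  [0.05,0,0,0,0,0],
  [0.07,0,0,0,0,0],
  [0.1,0,0,0,0,0],
  [0.13,0,0,0,0,0],
  [0.17,0,0,0,0,0],
  [0.21,0,0,0,0,0],
  [0.25,0,0,0,0,0],
  [0.29,0,0,0,0,0],
  [0.32,0,0,0,0,0],
  [0.34,0,0,0,0,0],
  [0.35,0,0,0,0,0],
])

```text
time_s: 3.82
tcp_pos: [0.51, 0.1356, 0.0078]
eef_rot: [179.9, 0.0, 17.0]
contact_force: [-0.2, -0.4, -0.5]
gripper_width: 0.0008
```

```bash
cat > cap.py <<'E'
import sys
from plant import imaging
from h import *
n=sys.argv[1]; x0,x1,y0,y1=map(float,sys.argv[2:6])
info=imaging.camera_info(n); p,d=imaging.capture(n); P=cloud(info,d)
off={'top':.002,'scene':-.002}[n]
m=(P[...,2]>0.006)&(P[...,2]<0.029)&(P[...,0]>x0)&(P[...,0]<x1)&(P[...,1]>y0)&(P[...,1]<y1)&(p.max(2)<110)
k,l,s,c=cv2.connectedComponentsWithStats(m.astype(np.uint8))
for i in range(1,k):
    if s[i,4]>40:
        q=P[l==i]; t=q[(q[:,2]>.021)]
        print(c[i].round(),s[i,4],'mid',((q.min(0)+q.max(0))/2)[:2].round(3)+[off,0],'ext',np.ptp(q,0).round(3),'stub',(np.median(t,0)[:2].round(3)+[off,0] if len(t) else None))
if len(sys.argv)>6:
    b=rect(info,p,.35,.75,-.25,.27,res=.00075,z=.018); cv2.imwrite(sys.argv[6],np.clip(b*1.6,0,255).astype(np.uint8))
E
python3 cap.py scene .43 .7 .06 .25 pics/s2.png; python3 g.py 17 .612 .165 .007
```

```text
[390. 278.] 559 mid [0.534 0.144] ext [0.046 0.041 0.023] stub [0.535 0.143]
[348. 346.] 657 mid [0.645 0.138] ext [0.105 0.155 0.023] stub [0.687 0.158]
t 3.88 p [0.5102 0.1357 0.0078] rot [1.799e+02 3.000e-02 1.699e+01] F [-0.1 -0.4  0. ] w 0.0005
[0.53, 0.009, 0.004, 0.001, 0.0, -0.0]
```

View pics/s2.png

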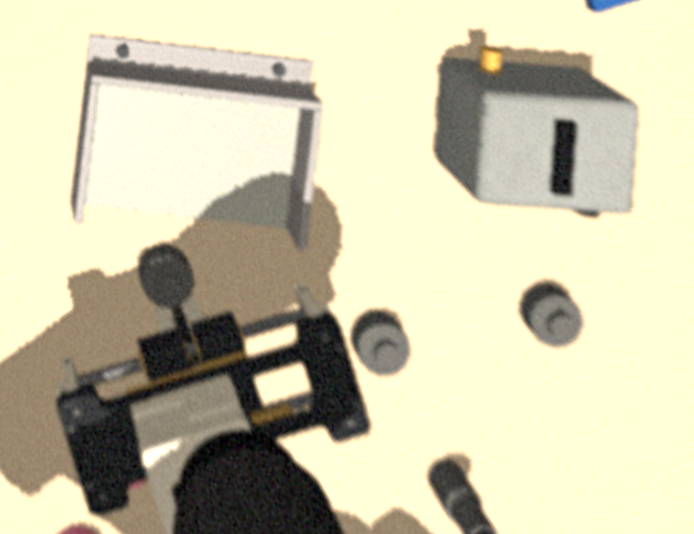

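The cap stays centred in front of the fingers, now at about (0.535, 0.143). I'll carry on with the same push.

Call:
apply_moves([
  [0.02,0,0,0,0,0],
  [0.05,0,0,0,0,0],
  [0.09,0,0,0,0,0],
  [0.14,0,0,0,0,0],
  [0.19,0,0,0,0,0],
  [0.25,0,0,0,0,0],
  [0.31,0,0,0,0,0],
  [0.37,0,0,0,0,0],
  [0.43,0,0,0,0,0],
  [0.48,0,0,0,0,0],
  [0.51,0,0,0,0,0],
  [0.53,0,0,0,0,0],
])

```text
time_s: 5.38
tcp_pos: [0.6118, 0.1666, 0.0077]
eef_rot: [179.9, 0.0, 17.0]
contact_force: [-1.2, -0.3, 0.2]
gripper_width: 0.0007
```

```bash
python3 cap.py scene .43 .7 .06 .25 ; python3 g.py 0 .59 .159 .008  .487 .05 .09 .487 -.08 .09 .487 -.075 .008
```

```text
[348. 346.] 660 mid [0.643 0.138] ext [0.11  0.155 0.023] stub [0.687 0.154]
[375. 334.] 638 mid [0.636 0.175] ext [0.046 0.042 0.023] stub [0.637 0.175]
t 5.42 p [0.6121 0.1668 0.0078] rot [1.799e+02 1.000e-02 1.700e+01] F [0.4 0.  0.8] w 0.0002
[-0.117, 0.005, -0.001, 0.001, -0.0, 0.189]
[-0.769, 0.376, -0.41, 0.001, -0.0, 0.189]
[-0.959, 0.998, -0.409, 0.001, -0.0, 0.189]
[-0.952, 0.973, 0.001, 0.001, -0.0, 0.189]
```

Call:
apply_moves([
  [-0.05,0,0,0,0,0],
  [-0.12,0,0,0,0,0],
  [-0.2,0,-0.1,0,0,0],
  [-0.4,0.1,-0.3,0,0,0.05],
  [-0.6,0.25,-0.42,0,0,0.12],
  [-0.77,0.45,-0.42,0,0,0.189],
  [-0.88,0.7,-0.42,0,0,0.189],
  [-0.96,0.98,-0.42,0,0,0.189],
  [-0.96,1.0,-0.42,0,0,0.189],
  [-0.96,1.0,-0.42,0,0,0.189],
])

```text
time_s: 6.68
tcp_pos: [0.4861, -0.0808, 0.0922]
eef_rot: [179.9, -0.0, -0.1]
contact_force: [0.2, 1.2, 0.4]
gripper_width: 0.0003
```

```bash
python3 cap.py top .43 .7 -.2 .25 pics/t3.png; python3 cap.py scene .43 .7 -.2 .25; python3 g.py 0 .488 -.08 .05 .488 -.08 .008
```

```text
[264. 160.] 242 mid [0.662 0.124] ext [0.064 0.165 0.023] stub [0.681 0.135]
[248. 172.] 118 mid [0.647 0.176] ext [0.024 0.038 0.016] stub [0.643 0.175]
[388. 228.] 45 mid [ 0.507 -0.155] ext [0.017 0.02  0.013] stub [ 0.503 -0.154]
[261. 194.] 363 mid [ 0.509 -0.147] ext [0.04  0.041 0.023] stub [ 0.511 -0.147]
[325. 217.] 386 mid [ 0.488 -0.017] ext [0.04  0.04  0.022] stub [ 0.489 -0.017]
[193. 261.] 86 mid [ 0.695 -0.144] ext [0.006 0.056 0.02 ] stub [ 0.696 -0.147]
[244. 271.] 214 mid [ 0.662 -0.063] ext [0.072 0.009 0.023] stub [ 0.661 -0.062]
[312. 285.] 291 mid [0.62  0.045] ext [0.099 0.014 0.023] stub [0.62  0.045]
[342. 342.] 732 mid [0.644 0.124] ext [0.107 0.183 0.023] stub [0.686 0.148]
[374. 337.] 535 mid [0.641 0.176] ext [0.039 0.04  0.022] stub [0.64  0.176]
t 6.78 p [ 0.4866 -0.0797  0.0922] rot [ 1.799e+02 -2.000e-02  2.000e-02] F [ 0.4  0.1 -0.7] w 0.0005
[0.007, 0.001, 0.211, 0.001, -0.0, 0.0]
[0.007, 0.001, 0.421, 0.001, -0.0, 0.0]
```

View pics/t3.png

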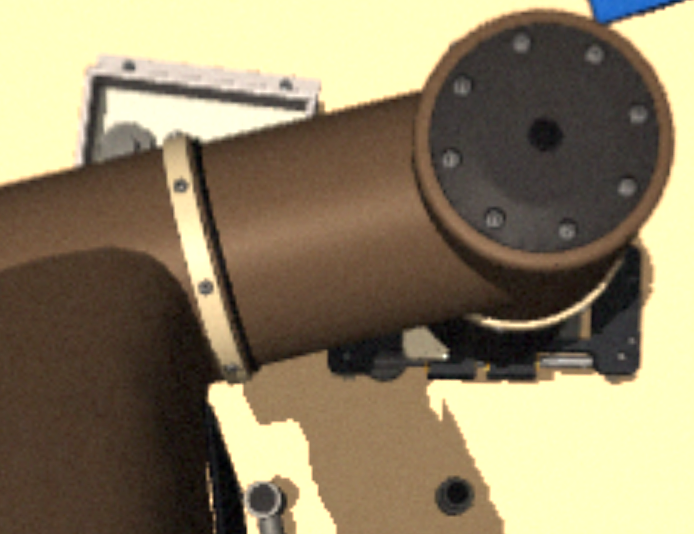

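Call:
apply_moves([
  [0.007,0,0.1,0,0,0],
  [0.007,0,0.25,0,0,0],
  [0.007,0,0.37,0,0,0],
  [0.007,0,0.42,0,0,0],
  [0.007,-0.03,0.42,0,0,0],
  [0.007,-0.06,0.42,0,0,0],
  [0.007,-0.09,0.42,0,0,0],
  [0.007,-0.12,0.42,0,0,0],
  [0.007,-0.16,0.42,0,0,0],
  [0.007,-0.2,0.42,0,0,0],
  [0.007,-0.23,0.42,0,0,0],
  [0.007,-0.25,0.42,0,0,0],
])

```text
time_s: 8.28
tcp_pos: [0.488, -0.0294, 0.0081]
eef_rot: [179.9, -0.0, 0.0]
contact_force: [0.0, -0.0, -0.1]
gripper_width: 0.0004
```

```bash
python3 cap.py scene .43 .56 -.2 .25 pics/s4.png; python3 g.py 0 .488 .081 .008
```

```text
[261. 194.] 340 mid [ 0.509 -0.146] ext [0.04  0.039 0.022] stub [ 0.511 -0.145]
[332. 221.] 507 mid [ 0.488 -0.009] ext [0.038 0.072 0.023] stub [0.491 0.   ]
t 8.32 p [ 0.4881 -0.0292  0.0081] rot [ 1.7991e+02 -3.0000e-02  4.0000e-02] F [ 0.4  0.2 -0.6] w 0.0006
[-0.0, -0.551, -0.0, 0.001, -0.0, 0.0]
```

View pics/s4.png

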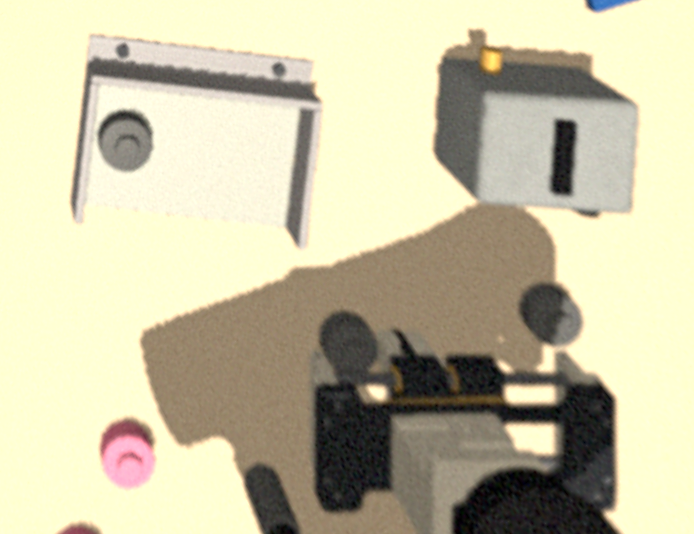

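Call:
apply_moves([
  [0.005,-0.02,0,0,0,0],
  [0.01,-0.05,0,0,0,0],
  [0.01,-0.09,0,0,0,0],
  [0.01,-0.13,0,0,0,0],
  [0.01,-0.17,0,0,0,0],
  [0.01,-0.21,0,0,0,0],
  [0.01,-0.25,0,0,0,0],
  [0.01,-0.28,0,0,0,0],
  [0.01,-0.3,0,0,0,0],
])

```text
time_s: 9.45
tcp_pos: [0.49, 0.0311, 0.008]
eef_rot: [179.9, -0.0, 0.1]
contact_force: [-0.2, -0.7, 0.5]
gripper_width: 0.0006
```

```bash
python3 cap.py scene .43 .56 -.1 .25 pics/s5.png; python3 g.py 0 .488 .091 .008
```

```text
[360. 238.] 508 mid [0.491 0.052] ext [0.035 0.071 0.022] stub [0.493 0.063]
t 9.5 p [0.4902 0.0314 0.008 ] rot [ 1.7991e+02 -4.0000e-02  6.0000e-02] F [0.3 0.1 0.5] w 0.0005
[-0.011, -0.298, -0.0, 0.001, -0.0, 0.001]
```

View pics/s5.png

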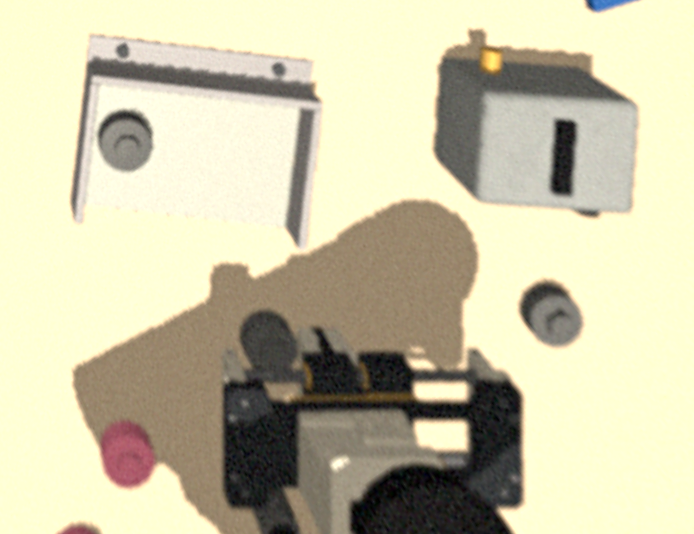

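Call:
apply_moves([
  [0.005,-0.02,0,0,0,0],
  [0.005,-0.05,0,0,0,0],
  [0.005,-0.09,0,0,0,0],
  [0.005,-0.14,0,0,0,0],
  [0.005,-0.19,0,0,0,0],
  [0.005,-0.23,0,0,0,0],
  [0.005,-0.26,0,0,0,0],
  [0.005,-0.28,0,0,0,0],
  [0.005,-0.295,0,0,0,0],
  [0.005,-0.295,0,0,0,0],
])

```text
time_s: 10.75
tcp_pos: [0.4911, 0.0905, 0.0079]
eef_rot: [179.9, -0.0, 0.1]
contact_force: [0.2, -0.7, -0.3]
gripper_width: 0.0004
```

Call:
apply_moves([
  [0,0.04,0,0,0,0],
  [0,0.1,0,0,0,0],
  [-0.08,0.1,0,0,0,0],
  [-0.17,0.1,0,0,0,0],
  [-0.25,0.1,0,0,0,0],
  [-0.25,0.05,0,0,0,0],
  [-0.25,-0.05,0,0,0,0],
  [-0.25,-0.12,0,0,0,0],
  [-0.25,-0.155,0,0,0,0],
  [-0.25,-0.155,0,0,0,0],
])

```text
time_s: 12.0
tcp_pos: [0.4411, 0.1219, 0.0078]
eef_rot: [179.9, -0.0, 0.1]
contact_force: [-0.3, -0.5, -0.5]
gripper_width: 0.0006
```

```bash
python3 cap.py scene .43 .56 -.1 .25 pics/s6.png; python3 g.py 0 .605 .122 .008
```

```text
[404. 236.] 126 mid [0.443 0.122] ext [0.021 0.033 0.021] stub [0.45  0.124]
[395. 255.] 433 mid [0.487 0.127] ext [0.042 0.04  0.022] stub [0.489 0.127]
t 12.05 p [0.4409 0.1214 0.0077] rot [ 1.799e+02 -2.000e-02  9.000e-02] F [-0.8 -0.4  0.7] w 0.0004
[0.82, -0.002, -0.001, 0.001, -0.0, 0.001]
```

View pics/s6.png

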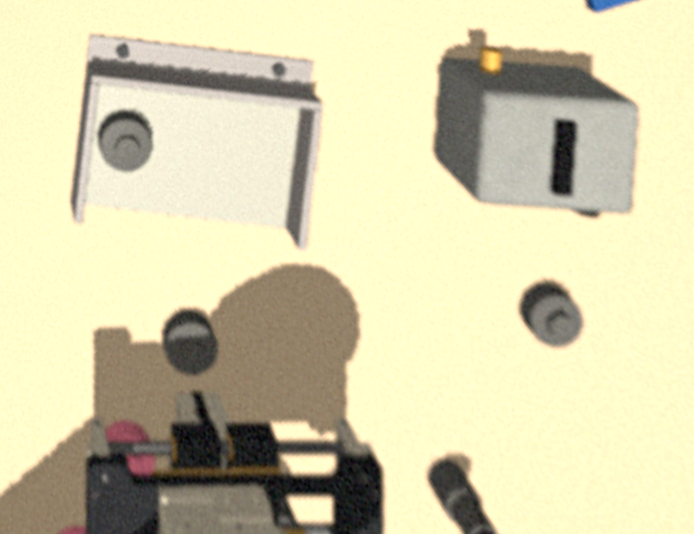

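Call:
apply_moves([
  [0.02,-0.02,0,0,0,0],
  [0.05,-0.022,0,0,0,0],
  [0.075,-0.022,0,0,0,0],
  [0.1,-0.022,0,0,0,0],
  [0.13,-0.022,0,0,0,0],
  [0.17,-0.022,0,0,0,0],
  [0.21,-0.022,0,0,0,0],
  [0.25,-0.022,0,0,0,0],
  [0.29,-0.022,0,0,0,0],
  [0.33,-0.022,0,0,0,0],
  [0.36,-0.022,0,0,0,0],
  [0.38,-0.022,0,0,0,0],
])

```text
time_s: 13.55
tcp_pos: [0.5173, 0.1259, 0.0077]
eef_rot: [179.9, -0.0, 0.1]
contact_force: [-0.0, 0.1, -0.3]
gripper_width: 0.0009
```

```bash
python3 cap.py scene .43 .58 -.1 .25; python3 g.py 0 .605 .126 .008
```

```text
[378. 277.] 549 mid [0.54  0.126] ext [0.053 0.039 0.023] stub [0.543 0.127]
t 13.6 p [0.5177 0.1261 0.0077] rot [ 1.799e+02 -3.000e-02  1.000e-01] F [ 1.3 -0.   0.3] w 0.0006
[0.437, 0.001, -0.001, 0.001, -0.0, 0.001]
```

Call:
apply_moves([
  [0.02,0,0,0,0,0],
  [0.05,0,0,0,0,0],
  [0.09,0,0,0,0,0],
  [0.13,0,0,0,0,0],
  [0.18,0,0,0,0,0],
  [0.23,0,0,0,0,0],
  [0.28,0,0,0,0,0],
  [0.33,0,0,0,0,0],
  [0.38,0,0,0,0,0],
  [0.42,0,0,0,0,0],
  [0.44,0,0,0,0,0],
  [0.45,0,0,0,0,0],
])

```text
time_s: 15.1
tcp_pos: [0.6077, 0.1261, 0.0077]
eef_rot: [179.9, -0.0, 0.1]
contact_force: [-1.0, 0.1, 1.0]
gripper_width: 0.0003
```

```bash
python3 cap.py scene .56 .68 .06 .25; python3 g.py 0 .58 .126 .008  .51 .09 .1 .51 -.06 .1 .51 -.195 .1
```

```text
[348. 318.] 601 mid [0.635 0.126] ext [0.044 0.039 0.023] stub [0.635 0.127]
[396. 343.] 133 mid [0.633 0.21 ] ext [0.089 0.011 0.023] stub [0.617 0.213]
[374. 336.] 550 mid [0.639 0.176] ext [0.041 0.039 0.022] stub [0.64  0.177]
t 15.15 p [0.6078 0.1262 0.0077] rot [ 1.799e+02 -3.000e-02  9.000e-02] F [ 0.7 -0.3 -0.3] w 0.0006
[-0.139, 0.001, -0.001, 0.001, -0.0, 0.001]
[-0.489, 0.181, -0.461, 0.001, -0.0, 0.001]
[-0.49, 0.931, -0.46, 0.001, -0.0, 0.001]
[-0.491, 1.606, -0.459, 0.001, -0.0, 0.001]
```

Call:
apply_moves([
  [-0.06,0,0,0,0,0],
  [-0.14,0,0,0,0,0],
  [-0.25,0,-0.1,0,0,0],
  [-0.4,0.05,-0.3,0,0,0],
  [-0.49,0.2,-0.46,0,0,0],
  [-0.49,0.45,-0.46,0,0,0],
  [-0.49,0.7,-0.46,0,0,0],
  [-0.49,0.93,-0.46,0,0,0],
])

```text
time_s: 16.15
tcp_pos: [0.5087, -0.0609, 0.1004]
eef_rot: [179.9, -0.1, 0.1]
contact_force: [-0.9, 0.0, 0.4]
gripper_width: 0.0004
```

```bash
python3 cap.py scene .45 .68 -.2 .25; python3 g.py 0 .51 -.2 .1 .51 -.2 .008
```

```text
[261. 194.] 354 mid [ 0.51  -0.146] ext [0.04  0.039 0.022] stub [ 0.51  -0.145]
[248. 267.] 156 mid [ 0.651 -0.061] ext [0.053 0.005 0.023] stub [ 0.651 -0.061]
[312. 285.] 294 mid [0.62  0.045] ext [0.1   0.014 0.023] stub [0.624 0.045]
[348. 319.] 515 mid [0.637 0.127] ext [0.04  0.039 0.022] stub [0.638 0.127]
[395. 344.] 141 mid [0.635 0.21 ] ext [0.087 0.011 0.023] stub [0.629 0.211]
[374. 337.] 528 mid [0.641 0.176] ext [0.039 0.04  0.022] stub [0.64  0.176]
t 16.2 p [ 0.5078 -0.0644  0.1   ] rot [1.7988e+02 1.0000e-02 4.0000e-02] F [-0.9 -4.1  0.2] w 0.0006
[0.01, 0.678, 0.002, 0.001, 0.0, 0.0]
[0.01, 0.677, 0.462, 0.001, 0.0, 0.0]
```

Call:
apply_moves([
  [0.01,0.2,0,0,0,0],
  [0.01,0.45,0,0,0,0],
  [0.015,0.62,0,0,0,0],
  [0.015,0.68,0.05,0,0,0],
  [0.015,0.68,0.2,0,0,0],
  [0.015,0.68,0.35,0,0,0],
  [0.015,0.68,0.44,0,0,0],
  [0.015,0.68,0.46,0,0,0],
  [0.015,0.68,0.46,0,0,0],
])

```text
time_s: 17.32
tcp_pos: [0.5107, -0.2001, 0.0084]
eef_rot: [179.9, 0.0, 0.1]
contact_force: [0.9, 0.1, 0.6]
gripper_width: 0.0006
```

```bash
python3 cap.py scene .45 .6 -.25 .0 pics/s7.png;  python3 g.py 0 .511 -.1 .008
```

```text
[238. 183.] 105 mid [ 0.51  -0.199] ext [0.023 0.035 0.017] stub [ 0.519 -0.189]
[261. 195.] 291 mid [ 0.509 -0.146] ext [0.041 0.04  0.022] stub [ 0.515 -0.141]
t 17.38 p [ 0.5112 -0.2002  0.0089] rot [ 1.7987e+02 -3.0000e-02  8.0000e-02] F [0.6 0.2 0.7] w 0.0004
[-0.0, -0.501, 0.003, 0.001, -0.0, 0.001]
```

View pics/s7.png

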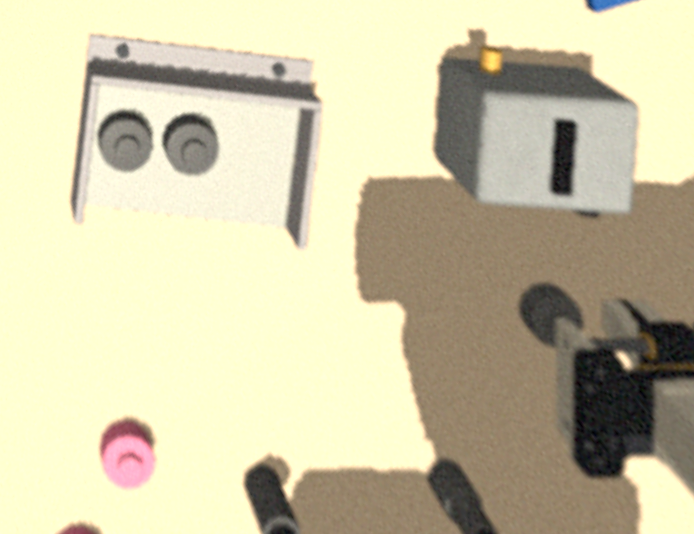

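Call:
apply_moves([
  [0,-0.03,0,0,0,0],
  [0,-0.06,0,0,0,0],
  [0,-0.085,0,0,0,0],
  [0,-0.11,0,0,0,0],
  [0,-0.14,0,0,0,0],
  [0,-0.18,0,0,0,0],
  [0,-0.23,0,0,0,0],
  [0,-0.28,0,0,0,0],
  [0,-0.33,0,0,0,0],
  [0,-0.37,0,0,0,0],
  [0,-0.4,0,0,0,0],
  [0,-0.41,0,0,0,0],
])

```text
time_s: 18.88
tcp_pos: [0.5111, -0.1178, 0.0087]
eef_rot: [179.9, -0.0, 0.1]
contact_force: [-0.3, -1.0, -0.2]
gripper_width: 0.0003
```

```bash
python3 cap.py scene .45 .6 -.2 .05 pics/s8.png;  python3 g.py 0 .511 .047 .008
```

```text
[283. 208.] 410 mid [ 0.512 -0.097] ext [0.034 0.071 0.022] stub [ 0.514 -0.087]
[324. 273.] 46 mid [0.588 0.049] ext [0.019 0.003 0.022] stub [0.588 0.049]
t 18.93 p [ 0.5111 -0.1179  0.0087] rot [ 1.7988e+02 -3.0000e-02  1.0000e-01] F [-0.4  0.3 -0.7] w 0.0006
[0.001, -0.824, 0.002, 0.001, -0.0, 0.001]
```

View pics/s8.png

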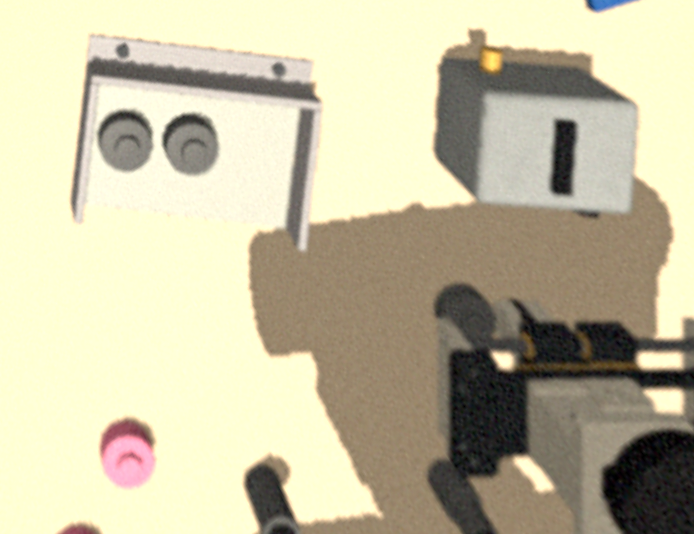

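Call:
apply_moves([
  [0.005,-0.02,0,0,0,0],
  [0.005,-0.05,0,0,0,0],
  [0.005,-0.09,0,0,0,0],
  [0.005,-0.13,0,0,0,0],
  [0.005,-0.18,0,0,0,0],
  [0.005,-0.23,0,0,0,0],
  [0.005,-0.28,0,0,0,0],
  [0.005,-0.33,0,0,0,0],
  [0.005,-0.38,0,0,0,0],
  [0.005,-0.42,0,0,0,0],
  [0.005,-0.44,0,0,0,0],
  [0.005,-0.45,0,0,0,0],
])

```text
time_s: 20.42
tcp_pos: [0.5119, -0.0277, 0.0085]
eef_rot: [179.9, -0.0, 0.1]
contact_force: [0.6, -0.0, -0.4]
gripper_width: 0.0003
```

```bash
python3 cap.py scene .45 .56 -.2 .15;  python3 g.py 0 .511 .047 .008
```

```text
[325. 231.] 478 mid [ 0.513 -0.007] ext [0.033 0.072 0.023] stub [0.514 0.003]
t 20.48 p [ 0.5119 -0.0276  0.0085] rot [ 1.7988e+02 -3.0000e-02  1.0000e-01] F [ 0.3  0.  -0.7] w 0.0005
[-0.004, -0.373, 0.002, 0.001, -0.0, 0.001]
```

Call:
apply_moves([
  [0,-0.02,0,0,0,0],
  [0,-0.05,0,0,0,0],
  [0,-0.09,0,0,0,0],
  [0,-0.13,0,0,0,0],
  [0,-0.17,0,0,0,0],
  [0,-0.22,0,0,0,0],
  [0,-0.27,0,0,0,0],
  [0,-0.31,0,0,0,0],
  [0,-0.34,0,0,0,0],
  [0,-0.36,0,0,0,0],
  [0,-0.37,0,0,0,0],
  [0,-0.37,0,0,0,0],
])

```text
time_s: 21.98
tcp_pos: [0.5118, 0.0464, 0.0083]
eef_rot: [179.9, -0.0, 0.1]
contact_force: [-1.0, 0.0, -0.0]
gripper_width: 0.0006
```

Call:
apply_moves([
  [0,0.04,0,0,0,0],
  [0,0.1,0,0,0,0],
  [-0.08,0.1,0,0,0,0],
  [-0.17,0.1,0,0,0,0],
  [-0.24,0.1,0,0,0,0],
  [-0.24,0.05,0,0,0,0],
  [-0.24,-0.05,0,0,0,0],
  [-0.24,-0.12,0,0,0,0],
  [-0.24,-0.155,0,0,0,0],
  [-0.24,-0.155,0,0,0,0],
])

```text
time_s: 23.22
tcp_pos: [0.4638, 0.0778, 0.0082]
eef_rot: [179.9, -0.0, 0.2]
contact_force: [0.0, 0.6, 0.1]
gripper_width: 0.0007
```

```bash
python3 cap.py scene .45 .56 -.1 .25 pics/s9.png; python3 g.py 0 .602 .077 .008
```

```text
[376. 234.] 118 mid [0.466 0.078] ext [0.019 0.033 0.02 ] stub [0.473 0.08 ]
[367. 251.] 431 mid [0.509 0.083] ext [0.041 0.039 0.021] stub [0.51  0.084]
t 23.27 p [0.4636 0.0774 0.0081] rot [ 1.7987e+02 -1.0000e-02  1.3000e-01] F [ 0.6 -0.3  0.4] w 0.0004
[0.692, 0.004, 0.001, 0.001, -0.0, 0.001]
```

View pics/s9.png

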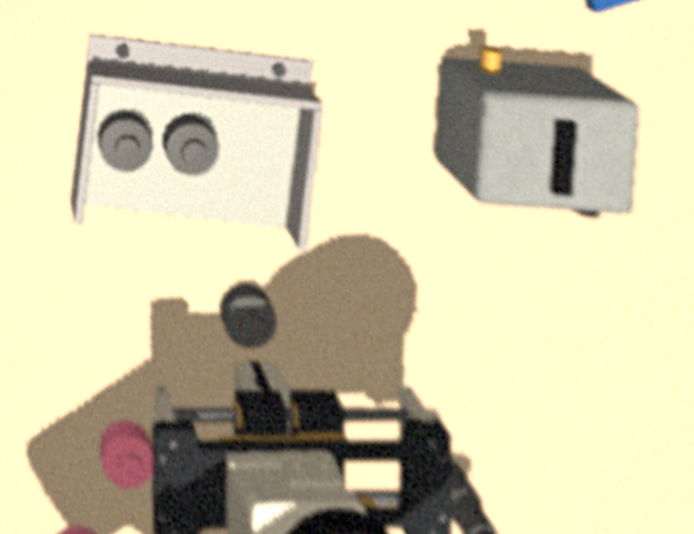

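Call:
apply_moves([
  [0,-0.02,0,0,0,0.02],
  [0.007,-0.04,0,0,0,0.039],
  [0.03,-0.038,0,0,0,0.039],
  [0.055,-0.036,0,0,0,0.039],
  [0.08,-0.035,0,0,0,0.039],
  [0.11,-0.033,0,0,0,0.039],
  [0.15,-0.031,0,0,0,0.039],
  [0.19,-0.028,0,0,0,0.039],
  [0.23,-0.026,0,0,0,0.039],
  [0.27,-0.023,0,0,0,0.039],
  [0.3,-0.021,0,0,0,0.039],
  [0.31,-0.021,0,0,0,0.039],
])

```text
time_s: 24.78
tcp_pos: [0.526, 0.0816, 0.008]
eef_rot: [179.9, -0.0, -3.4]
contact_force: [-0.7, 0.1, 0.0]
gripper_width: 0.0007
```

```bash
python3 cap.py scene .48 .68 .05 .25; python3 g.py -3.5 .598 .077 .008
```

```text
[352. 268.] 553 mid [0.546 0.08 ] ext [0.06  0.04  0.023] stub [0.552 0.081]
[348. 319.] 499 mid [0.637 0.127] ext [0.039 0.038 0.023] stub [0.638 0.127]
[394. 345.] 129 mid [0.635 0.21 ] ext [0.084 0.011 0.022] stub [0.629 0.21 ]
[373. 337.] 530 mid [0.641 0.176] ext [0.039 0.04  0.022] stub [0.641 0.176]
t 24.82 p [0.526  0.0817 0.0081] rot [ 1.7987e+02 -2.0000e-02 -3.3900e+00] F [ 1.1 -0.4 -0.2] w 0.0005
[0.361, 0.002, 0.0, 0.001, -0.0, 0.001]
```

Cap C is now at (0.552, 0.081), still centred on the fingers.

Call:
apply_moves([
  [0.02,0,0,0,0,0],
  [0.05,0,0,0,0,0],
  [0.09,0,0,0,0,0],
  [0.13,0,0,0,0,0],
  [0.17,0,0,0,0,0],
  [0.21,0,0,0,0,0],
  [0.25,0,0,0,0,0],
  [0.29,0,0,0,0,0],
  [0.33,0,0,0,0,0],
  [0.36,0,0,0,0,0],
  [0.375,0,0,0,0,0],
  [0.375,0,0,0,0,0],
])

```text
time_s: 26.32
tcp_pos: [0.6009, 0.0772, 0.008]
eef_rot: [179.9, -0.0, -3.4]
contact_force: [0.9, 0.9, 1.1]
gripper_width: 0.0005
```

Call:
apply_moves([
  [-0.05,0,0,0,0,0],
  [-0.15,0,0,0,0,0],
  [-0.28,0,-0.05,0,0,0],
  [-0.4,0,-0.3,0,0,0],
  [-0.5,0,-0.6,0,0,0],
  [-0.6,0,-0.8,0,0,0],
  [-0.6,0,-0.8,0,0,0],
  [-0.6,0,-0.8,0,0,0],
])

```text
time_s: 27.32
tcp_pos: [0.4803, 0.0847, 0.1679]
eef_rot: [179.9, -0.0, -3.4]
contact_force: [-0.0, 0.2, -0.9]
gripper_width: 0.0003
```

```bash
python3 cap.py scene .48 .68 .05 .25 pics/s10.png; python3 cap.py top .48 .68 .05 .25;  python3 - <<'E'
from plant import imaging
from h import *
n="scene"; info=imaging.camera_info(n); p,d=imaging.capture(n); P=cloud(info,d); cv2.imwrite("pics/s10full.png",p)
f=np.load("scene0.npz"); P0=cloud(info,f['d'])
for nm,x0,x1,y0,y1 in(("straight",.36,.405,-.095,-.045),("tee",.335,.4,.045,.095),("jar",.53,.6,.28,.36),("box",.41,.52,-.4,-.26),("tape",.38,.49,.265,.375),("bowl",.57,.7,-.38,-.25),("pink1",.375,.435,.145,.2),("pink2",.295,.35,.185,.24)):
    o=[]
    for Q in(P0,P):
        m=(Q[...,2]>.009)&(Q[...,2]<.08)&(Q[...,0]>x0)&(Q[...,0]<x1)&(Q[...,1]>y0)&(Q[...,1]<y1)
        q=Q[m]; o.append((len(q),np.median(q,0).round(4).tolist()))
    print(nm,o)
E
python3 g.py
```

```text
[323. 301.] 485 mid [0.631 0.076] ext [0.04  0.038 0.022] stub [0.633 0.077]
[348. 319.] 518 mid [0.638 0.127] ext [0.039 0.038 0.022] stub [0.638 0.126]
[394. 345.] 138 mid [0.634 0.21 ] ext [0.088 0.011 0.022] stub [0.633 0.21 ]
[374. 337.] 533 mid [0.641 0.176] ext [0.04  0.04  0.023] stub [0.64  0.176]
[289. 159.] 66 mid [0.678 0.079] ext [0.007 0.058 0.022] stub [0.678 0.071]
[291. 178.] 187 mid [0.631 0.074] ext [0.036 0.034 0.021] stub [0.631 0.075]
straight [(342, [0.3885, -0.0667, 0.037]), (344, [0.3884, -0.067, 0.0367])]
tee [(406, [0.3836, 0.0717, 0.0425]), (406, [0.3839, 0.0718, 0.0415])]
jar [(1232, [0.5758, 0.3234, 0.0641]), (1227, [0.5757, 0.3232, 0.0646])]
box [(1454, [0.4742, -0.316, 0.0456]), (1463, [0.4742, -0.3158, 0.0455])]
tape [(1344, [0.442, 0.3197, 0.0243]), (1343, [0.4423, 0.3194, 0.0242])]
bowl [(1541, [0.6231, -0.334, 0.0274]), (1551, [0.6233, -0.3342, 0.0274])]
pink1 [(389, [0.4097, 0.1756, 0.019]), (392, [0.4101, 0.1751, 0.0189])]
pink2 [(350, [0.3296, 0.2118, 0.0193]), (346, [0.3297, 0.2117, 0.0191])]
t 27.48 p [0.4805 0.0844 0.1667] rot [ 1.7979e+02  1.0000e-01 -3.4100e+00] F [-1.1 -0.4 -0.5] w 0.0005
```

View pics/s10full.png

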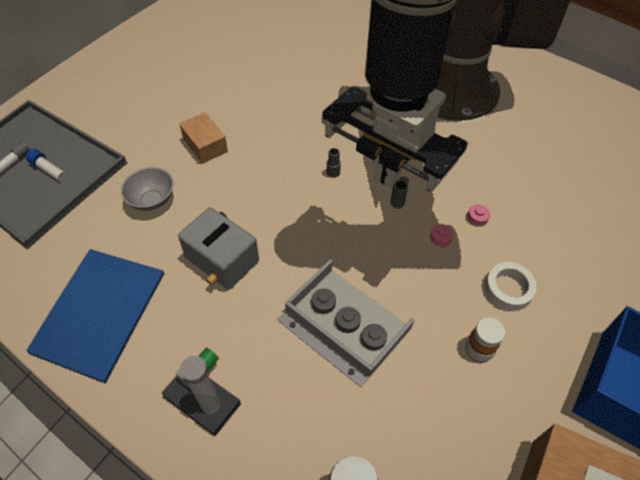

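The picture shows all three caps flat inside the corral, at (323,301), (348,319) and (374,337). Nothing else has moved, and the gripper is clear of everything. Handing in.

```bash
python3 -c "
from plant import r
print(r.close_job())"
```

```text
the job is handed in; nothing more can be done
None
```

All three grey caps are in the corral, flat and side by side, and the job is handed in at about 27.5 s of the 69 s allowed. I swept them in one at a time with the closed fingers at about 80 mm/s or less. None was lifted or tipped.

**Caps:** the last images put their centres at about (0.632, 0.076), (0.638, 0.127) and (0.641, 0.176). That is roughly 35 mm past the ends of the side walls at the nearest edge, and about 9 mm or more clear of the side walls. The stub tops are all at the height of a cap lying flat.

**Everything else:** the adapters, jar, box, tape roll, bowl and pink look-alikes moved less than 0.5 mm between the first and last images. I did not measure the fixed meter, but it looks unchanged. After every move the force reading was within noise, and at hand-in the gripper was about 165 mm above the bench.

**Disagreements:**
- **Cameras:** the two differ by about 4 mm in x, so I used the midpoint. The margins above are larger than that.
- **Top camera:** after the last push it re-measured only the right-hand cap, agreeing to about 2 mm. The other two final positions come from the scene camera.

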